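# Wedge the splash guard in place in front of the gel tank

## Task

Swing the splash guard back until it rests against its stop in front of the gel tank. Then take the wooden wedge and, from the robot's side and square to the guard, work its thin end under the outer end of the guard's lower rail until it jams firmly and will hold the guard there by itself; stop there, because driving it harder strains the hinge, and let go. Be gentle with the guard and leave the other things on the bench where they are.

Things in the scene. Friction and masses are not known exactly. Their poses are not given: they have to be found in the camera images.
- stand: Fixed stand of the splash guard: round foot (radius 34 mm, 10 high) and a post 222 mm tall. Origin on the upright hinge axis at bench level, z up. With the guard on its stop it lies along the stand's -y axis; -x is the robot's side. The stop, a post with a rubber pad, is behind (+x) at y -100 mm; its foot bar (8 mm high) ends at y -115; farther out, 90 mm behind the guard are free.
- guard (a joint): Angle of the splash guard, rad: 0 on its stop, positive with the free end swung towards the robot (stand's -x): a point r out from the hinge is at stand x = -r sin q, y = -r cos q. Upright frame with clear window, 12 mm thick, 15 to 260 mm out from the axis; top 172-180 mm, lower edge 10-18 mm above the bench (gap varies, not measured). Hinge friction about 0.12 N m keeps it where left.
- wedge_spot (a point): Point on the bench, 205 mm out from the hinge, under the middle of the guard's thickness when it is on its stop: a good place for the wedge; x axis square to the guard, away from the robot. The guard cannot rise, so once the wedge touches it the load climbs steeply, several N per mm of travel. More than 5 N between wedge and guard jams it; over 20 N from the wedge, or 30 N from the gripper, strains the hinge.
- wedge_tail (a point): Centre of the tail block (50 long, 30 wide, 36 mm tall; the grip) of the plain wooden wedge, 18 mm above its underside; x points to the thin tip, 145 mm ahead, z up. 170 mm long, 30 wide, 90 g, flat on the bench. From 25 mm ahead the top slopes from 28 mm down to 4 mm at the tip, 1 in 5. Slid in the hand it drags 1-4 N; a level push of about 20 N jams it well. A straight block lies near.
There are look-alikes about, which are no part of the job. What is shaped like the part that bears wedge_tail but green or red is not meant.

How it is judged (in metres and radians):
On the way, in this order (a step that is already met when the one before it is completed fails the run):
1. the guard rests against its stop (within 0.04 rad) (value of joint guard below 0.04 rad), for 0.2 s.
2. the wedge, square to the guard under its outer end, bears more than 5 N (value of joint guard below 0.04 rad and contact force between wedge and guard above 5 N and y of wedge_tail in the frame of stand between -0.265 and -0.145 m and x of wedge_tail in the frame of stand below -0.04 m and angle between the x axis of wedge_tail and the x axis of stand, either way round below 0.3 rad and angle between wedge_tail's own z axis and vertical below 0.1 rad), for 0.2 s.
At the end, for the whole second after the job is handed in: Guard on its stop (joint below 0.04 rad); wedge flat on the bench, tail on the robot's side at least 40 mm in front of the guard, square to it within 0.3 rad, 145 to 265 mm out from the hinge, jammed with more than 5 N between wedge and guard; both at rest (all of step 2 and linear speed of wedge below 0.01 m/s and angular speed of guard below 0.05 rad/s); the robot touches nothing.
It fails at once if the wedge and the guard press on each other with more than 20 N (contact force between wedge and guard above 20 N).
It fails at once if the robot presses the guard with more than 30 N (contact force between any of the fingers, the arm and guard above 30 N).
It fails at once if another thing on the bench is moved by more than 25 mm (distance of any of block, tipbox, bottle_a, bottle_b, pencup, rack, jar from where it was at the start of the episode above 0.025 m).
It also fails if it takes over 72 s, if anything falls off the work surface, if the arm or the gripper's body presses on something with over 40 N, if the wrist force passes 120 N, or if a joint passes its speed limit or range.

## Robot

A 6-joint arm with a two-finger parallel gripper is mounted at the origin on the work surface. World frame = base frame: x ahead of the robot, y to its left, z up, the work surface at z = 0. Lengths are in mm, angles in degrees, forces in N, time in s.
With the tool pointing down it reaches from about 250 to 775 mm from the base axis. Payload 4 kg.
Tool frame: the origin (TCP) lies midway between the tips of the shut fingers; the grasp point (between the pads) lies 19 mm behind it; z points along the fingers, y is the line along which they close (so a half turn about z gives the same grasp; the last joint's range is limited). The gripper opens to 85 mm and grips with 20 to 120 N. Pads are 22 mm wide; open, the fingers measure 114 mm over their backs; the gripper's body (76 mm by 85 mm) begins 54 mm behind the grasp point. The pads swing forward as they close: fully open they stand 13 mm farther back than shut.
Start: joints at [-78.386, 4.996, 78.535, -0, 96.463, -5.907], TCP at [165.578, -524.501, 231.341] pointing down, gripper open.
Joint ranges: [-177.83, 177.83], [-43.37, 116.18], [15.69, 146.23], [-61.86, 241.86], [9.47, 152.12], [-147.06, 147.06]. Speed limits (degrees/s): [159.86, 159.86, 180, 180, 180, 180].

## Interface

Orientations are given as [roll, pitch, yaw] about the fixed x, y, z axes, in that order (R = Rz(yaw) Ry(pitch) Rx(roll)).
In Python, from bench import * gives the robot as it stands.
- The arm moves only by the tool play_rows, never from a script. Its argument "rows" is one flat list of numbers, 6 for each row, row after row: the shift along the tool's x, y, z in cm, then the turn, a rotation vector about the tool's x, y, z in rad. A call has 1 to 10 rows; each row shifts and turns the commanded pose from where the row before left it, along the tool's axes as they then stand; what a row does not reach is not made up. A row lasts 1/12 s, in which the tool goes at most 41.7 mm and 7.16 degrees, less where a joint would pass 70% of its speed; a pose out of reach is approached as far as the arm can. A call with a gripper value outside its range is refused whole. "hand" is the closure, from 0 (fully open) to 1 (shut), set as the call begins (left out, the last holds). The fingers move at their own pace and stop on an object; the grip force is fixed at half the most. Time passes only in rows, so rows that do not move let the fingers close. It gives the time, the measured TCP pose, the force, the opening and the grip force at its end, in the units of the state.
- get_state(): the state, without advancing time (a new reading comes with each control period).
- read_camera(name): name is "scene" or "top" or "wrist"; returns (picture, depth): 480x640x3 uint8, red, green, blue; 480x640 float32, mm along the optical axis (not along the pixel's ray), 0 where there is no reading.
- camera_model(name): a dict with "camera_matrix" (3x3 intrinsics, pixels), "world_from_camera" (4x4, takes a point from camera to world coordinates); the wrist camera has in their place "mount" (4x4, takes a point from camera to tool coordinates, whose origin is the TCP and whose axes are the flange's). Camera axes: x right, y down, z forward; pixel columns grow to the right and rows downward; lengths in mm; the calibration is good to about 2 mm. A picture is of the moment at which its call begins: read the wrist's pose just before it. camera_model takes no time and is no camera call.
- close_job(): hands the job in; it is judged then, once.
The state is a dict: "clock": time; "joint_positions": joint angles; "qd": joint speeds; "joint_torque": joint torques, N m; "position": TCP position; "tool_rot": TCP orientation; "contact_force": force on the tool from outside, world axes, zero at the start; "wrist_torque": the same for the moment, N m; "grip_width": finger opening in mm; "grip_force": force on a finger pad.
Only numpy, scipy, OpenCV 4.12 (cv2) and the standard library are available. Lean on these libraries where they do the work, as an engineer would, in place of code of your own. Each camera call takes 0.05 s, during which the arm holds its last target. There are 200 camera calls.

## Working session

There is one attempt and no reset: what is moved stays moved. The work goes in short steps, Python scripts to look and compute and a tool call to move; the robot and the scene stay as the last step left them, time stands still between calls to the robot, and variables do not carry over. Pictures are saved under pics/ and viewed, at most 10 in all, crops included, and the job is handed in when it is done.

Besides the shell and the picture viewer there is one more tool, called after "Emit:" by a JSON object that holds its "method" and its "body". play_rows: Moves the arm, as the interface text tells. Its arguments: {"type":"object","properties":{"rows":{"type":"array","items":{"type":"number"}},"hand":{"type":"number"}},"required":["rows"]}

```bash
mkdir -p pics; cat > h.py <<'E'
from bench import *
import numpy as np, cv2
def snap(n):
    s=get_state(); im,d=read_camera(n); m=camera_model(n); K=np.array(m["camera_matrix"])
    if n=="wrist":
        from scipy.spatial.transform import Rotation as R
        T=np.eye(4); T[:3,:3]=R.from_euler('xyz',s["tool_rot"],degrees=True).as_matrix(); T[:3,3]=s["position"]
        W=T@np.array(m["mount"])
    else: W=np.array(m["world_from_camera"])
    return im,d,K,W
def pts(d,K,W):
    v,u=np.mgrid[:480,:640]
    c=np.stack([(u-K[0,2])/K[0,0]*d,(v-K[1,2])/K[1,1]*d,d],-1)
    return c@W[:3,:3].T+W[:3,3]
E
python3 - <<'E'
from h import *
for n in("scene","top"):
    im,d,K,W=snap(n); cv2.imwrite(f"pics/{n}.png",im[:,:,::-1]); np.savez(f"{n}.npz",im=im,d=d,K=K,W=W); print(n,K,W.round(3))
print(get_state())
E
```

```text
scene [[445.99478979   0.         319.36431556]
 [  0.         445.99478979 235.91699983]
 [  0.           0.           1.        ]] [[ 5.59000e-01  6.25000e-01 -5.45000e-01  9.37238e+02]
 [ 8.29000e-01 -4.25000e-01  3.63000e-01 -4.30415e+02]
 [-5.00000e-03 -6.55000e-01 -7.56000e-01  7.51358e+02]
 [ 0.00000e+00  0.00000e+00  0.00000e+00  1.00000e+00]]
top [[475.9083093    0.         318.68182446]
 [  0.         475.9083093  240.42362298]
 [  0.           0.           1.        ]] [[ 6.10000e-02 -9.77000e-01  2.04000e-01  2.79412e+02]
 [-9.98000e-01 -6.10000e-02  8.00000e-03 -1.26330e+02]
 [ 5.00000e-03 -2.04000e-01 -9.79000e-01  9.51617e+02]
 [ 0.00000e+00  0.00000e+00  0.00000e+00  1.00000e+00]]
{'clock': 0.1, 'joint_positions': array([-7.83857189e+01,  5.03667695e+00,  7.86163492e+01,  1.78733323e-03,
        9.64645373e+01, -5.90615523e+00]), 'qd': array([-0.01885399, -0.06117978, -0.18684588,  0.01309779,  0.04768724,
       -0.02712711]), 'joint_torque': array([ 2.22637231e-03, -3.53014147e+01, -3.14219213e+01, -1.17114546e-04,
        7.92873034e-03,  2.54689854e-05]), 'position': array([ 165.497989  , -524.03277508,  230.23666194]), 'tool_rot': array([-1.79883243e+02, -1.38641508e-02,  1.75206216e+01]), 'contact_force': array([-0.04375955,  0.23273863,  0.03188194]), 'wrist_torque': array([ 0.0187493 , -0.02237879,  0.04844319]), 'grip_force': 0.0, 'grip_width': 85.02550055986535}
```

View pics/top.png

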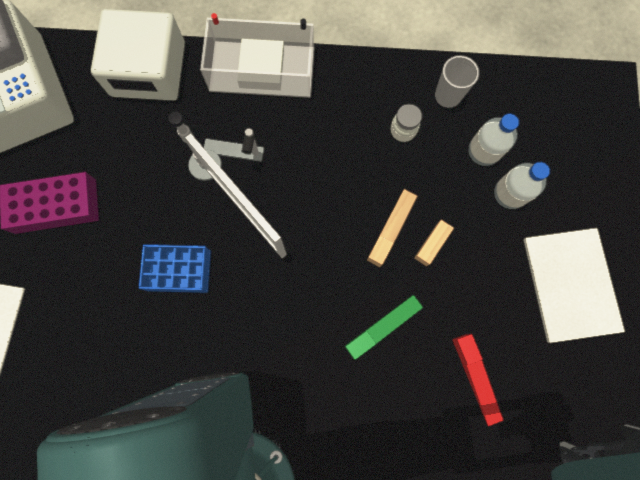

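View pics/scene.png

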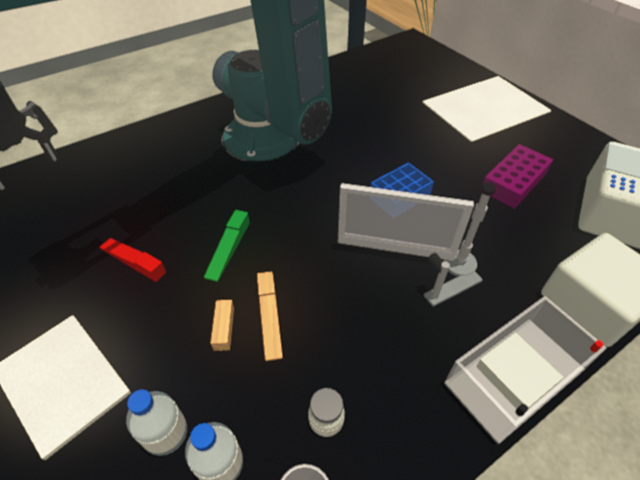

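Top view: guard from the post (178,125) to its free end (283,250), stand foot at (203,165), stop at (248,145). The wooden wedge runs (376,262)-(410,193), with the straight block at (435,243). In the scene view the wedge's tail block is the robot-side end (265,285) and its tip is at (270,358).

```bash
python3 - <<'E'
from h import *
D={n:np.load(n+".npz") for n in("top","scene")}
for n in D:
    z=D[n]; P=pts(z["d"],z["K"],z["W"]); hsv=cv2.cvtColor(z["im"],cv2.COLOR_RGB2HSV)
    m=cv2.inRange(hsv,(8,60,120),(25,200,255))
    k,l,st,c=cv2.connectedComponentsWithStats(m)
    for i in range(1,k):
        if 250<st[i,4]<5000:
            q=P[l==i]; q=q[(q[:,2]>2)&(q[:,2]<45)]
            if len(q)<100: continue
            b=q[q[:,2]>2][:,:2].astype(np.float32); r=cv2.minAreaRect(b)
            mu=b.mean(0); a=np.linalg.svd(b-mu,full_matrices=False)[2][0]; a=a*np.sign(a[0]); t=(b-mu)@a
            print(n,c[i].round(),"rect",np.round(r[0]),np.round(r[1]),"dir",a.round(3),"mean",mu.round(1),"t",t.min().round(),t.max().round())
            for lo in np.arange(t.min(),t.max(),20): 
                s=(t>=lo)&(t<lo+20); print("   ",round(lo),np.percentile(q[s,2],[10,50,90]).round(1), b[s].mean(0).round(1))
    # tall gray in guard area
    u=P[...,2]; w=(P[...,0]>350)&(P[...,0]<720)&(P[...,1]>-90)&(P[...,1]<220)
    g=P[w&(u>150)&(u<186)&(hsv[...,1]<60)]
    b=g[:,:2].astype(np.float32); 
    if len(b): print(n,"guard top",len(b),cv2.minAreaRect(b),np.percentile(g[:,2],[5,50,95]))
    g=P[w&(u>200)&(u<260)]; print("post",len(g),g.mean(0) if len(g) else 0, g.min(0),g.max(0))
    g=P[w&(u>6)&(u<13)]; print("foot",len(g),g.mean(0),g.min(0),g.max(0))
# foot from top pixel
z=D["top"];P=pts(z["d"],z["K"],z["W"])
for p in[(203,165),(192,168),(205,176),(215,168),(230,150),(260,155),(248,133),(262,147),(178,118),(175,117),(181,130),(283,250),(230,188)]: print(p,P[p[1],p[0]].round(1))
E
```

```text
top [392. 228.] rect [ 513. -268.] [ 32. 171.] dir [ 0.907 -0.421] mean [ 508.2 -264.2] t -80.0 92.0
    -80 [22.4 34.8 37.4] [ 443.9 -234.2]
    -60 [33.3 35.4 37.9] [ 463.2 -243.4]
    -40 [24.8 33.6 36.9] [ 481.2 -251.4]
    -20 [21.3 24.1 26.6] [ 499.3 -260.3]
    0 [16.7 19.7 22.2] [ 517.4 -268.8]
    20 [13.7 15.8 18.1] [ 535.8 -277. ]
    40 [ 9.1 11.7 13.5] [ 554.3 -285.5]
    60 [ 5.1  7.7 10.4] [ 572.3 -293.7]
    80 [2.6 4.4 6.3] [ 585.8 -300.3]
top [434. 242.] rect [ 483. -350.] [33. 90.] dir [ 0.853 -0.523] mean [ 481.8 -347.3] t -43.0 47.0
    -43 [18.6 28.7 31.2] [ 452.4 -329.4]
    -23 [27.  29.7 31.6] [ 470.5 -340.5]
    -3 [27.2 29.6 31.6] [ 487.7 -350.7]
    17 [27.4 29.4 31.6] [ 504.6 -361.5]
    37 [27.3 29.2 32.1] [ 517.6 -369.2]
top guard top 1166 ((532.5000610351562, 43.729286193847656), (268.798828125, 20.66037368774414), 43.35457229614258) [167.33913487 176.89059522 179.37478508]
post 190 [622.01953755 128.40255143 220.16283306] [611.86410102 117.40141639 200.16862531] [636.16043752 141.3110262  224.41695628]
foot 1185 [587.08694059 114.63676803   8.85902927
[... 1024 characters left out ...]
78063 170.62817402 178.40078229]
post 187 [627.36247153 127.66862703 217.35078964] [613.47259932 118.86415538 200.2163532 ] [637.47304527 142.84678855 224.22413509]
foot 1059 [652.20504094  95.53602501   8.84527022] [438.96743862  11.57765482   6.02126684] [682.79393344 218.79547489  12.84009874]
(203, 165) [604.6 119.6  54.7]
(192, 168) [613.7 154.7   7.5]
(205, 176) [596.6 124.6  11.5]
(215, 168) [555.8  64.7 178.1]
(230, 150) [657.8  79.1   9.4]
(260, 155) [651.6  15.5   7. ]
(248, 133) [653.3  26.4 110.7]
(262, 147) [668.5  12.4   9.9]
(178, 118) [622.2 123.4 223.6]
(175, 117) [624.8 129.4 221.2]
(181, 130) [618.6 128.9 184.7]
(283, 250) [440.  -53.7  71.7]
(230, 188) [522.3  35.9 176.3]
```

```bash
python3 - <<'E'
from h import *
for n in("top","scene"):
    z=np.load(n+".npz"); P=pts(z["d"],z["K"],z["W"]); hsv=cv2.cvtColor(z["im"],cv2.COLOR_RGB2HSV)
    x,y,h=P[...,0],P[...,1],P[...,2]
    w=(abs(x-640)<60)&(y>-20)&(y<90)&(h>4)&(h<13)&(hsv[...,2]>60)
    b=P[w][:,:2].astype(np.float32); b=b[(b[:,1]<85)]
    print(n,len(b),cv2.minAreaRect(b))
    l=cv2.fitLine(b,cv2.DIST_HUBER,0,.01,.01).ravel(); print(" bar line",l)
    for y0 in range(-10,90,15):
        s=b[(b[:,1]>=y0)&(b[:,1]<y0+15)]
        if len(s): print("  ",y0,len(s),s[:,0].min().round(),s[:,0].max().round())
    print(" ymin",b[:,1].min())
    w=(abs(x-645)<50)&(abs(y-40)<60)&(h>40)&(h<140)&(x>630)
    q=P[w]; print(" stop post",len(q),q.mean(0).round(1),q.min(0).round(1),q.max(0).round(1))
    w=(np.hypot(x-624,y-128)<45)&(h>6)&(h<14)
    q=P[w][:,:2].astype(np.float32); print(" foot",cv2.minEnclosingCircle(q))
    w=(np.hypot(x-624,y-128)<22)&(h>190); q=P[w]; print(" post",len(q),cv2.minEnclosingCircle(q[:,:2].astype(np.float32)))
    # guard top line
    w=(h>170)&(h<184)&(x>400)&(x<600)&(y>-90)&(y<110)&(hsv[...,1]<60)
    b=P[w][:,:2].astype(np.float32); l=cv2.fitLine(b,cv2.DIST_HUBER,0,.01,.01).ravel(); print(" guard",len(b),l, b[b[:,0].argmin()],b[b[:,1].argmin()])
E
cat > crop.py <<'E'
from h import *
z=np.load("top.npz"); c=cv2.resize(z["im"][90:270,130:330],None,fx=3,fy=3,interpolation=2); cv2.imwrite("pics/c1.png",c[:,:,::-1])
E
python3 crop.py
```

```text
top 334 ((657.8242797851562, 48.37278366088867), (73.52344512939453, 32.01094436645508), 85.1666259765625)
 bar line [1.8889052e-01 9.8199815e-01 6.5333624e+02 5.0011055e+01]
   5 59 640.0 671.0
   20 43 640.0 670.0
   35 33 641.0 652.0
   50 74 643.0 675.0
   65 95 645.0 675.0
   80 30 646.0 676.0
 ymin 10.873238
 stop post 201 [646.5  25.6  96.5] [630.1  16.6  40.4] [662.9  37.4 112.4]
 foot ((628.8624267578125, 125.61820220947266), 40.028419494628906)
 post 214 ((623.7515869140625, 129.4827880859375), 12.409018516540527)
 guard 933 [  0.71516484   0.69895583 516.4175      25.43282   ] [434.1013   -47.715122] [441.73294  -55.369843]
scene 413 ((659.8009033203125, 48.189029693603516), (75.27584838867188, 31.123096466064453), 84.16593170166016)
 bar line [5.1887523e-02 9.9865294e-01 6.6338702e+02 4.8076542e+01]
   5 60 642.0 672.0
   20 71 643.0 673.0
   35 62 654.0 675.0
   50 91 647.0 676.0
   65 98 647.0 678.0
   80 31 649.0 678.0
 ymin 10.192682
 stop post 339 [653.3  24.4  88.8] [630.4  18.   40.1] [665.8  38.  112.2]
 foot ((630.2448120117188, 125.30101776123047), 38.38203430175781)
 post 219 ((625.6834106445312, 130.4937744140625), 12.404040336608887)
 guard 862 [  0.7137173   0.7004339 521.3734     24.795792 ] [436.3083   -46.756912] [445.007    -55.194057]
```

View pics/c1.png

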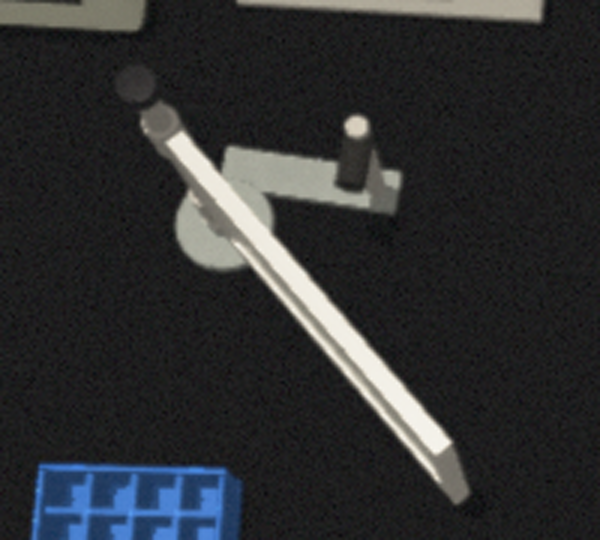

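Measured: hinge at about (624,130), with the post top, foot and bar end all consistent. Stand yaw is about -5.3°, guard angle about 0.70 rad, and the wedge tail is near (461,-242), pointing -25°. The crop shows the guard open, clear of the stop bar (350,180). I'll shut the fingers, turn the tool to the stand's axes and go to the robot side of the guard.

Emit:
{"method": "play_rows", "body": {"rows": [0, 0, 0, 0, 0, 0.1, 0, 0, 0, 0, 0, 0.1, 0, 0, 0, 0, 0, 0.1, 0, 0, 0, 0, 0, 0.098, 1.2, -3, 0, 0, 0, 0, 1.2, -3, 0, 0, 0, 0, 1.2, -3, 0, 0, 0, 0, 1.2, -3, 0, 0, 0, 0, 1.2, -3, 0, 0, 0, 0, 1.2, -3, 0, 0, 0, 0], "hand": 1}}

```text
clock: 0.93
position: [254.1, -350.2, 230.7]
tool_rot: [-180.0, 0.0, -5.3]
contact_force: [0.9, 0.0, -0.7]
grip_width: -0.1
grip_force: 0.0
```

Emit:
{"method": "play_rows", "body": {"rows": [1.2, -3, 0, 0, 0, 0, 1.2, -3, 0, 0, 0, 0, 1.2, -3, 0, 0, 0, 0, 1.2, -3, 0, 0, 0, 0, 1.2, -3, 0, 0, 0, 0, 1.2, -3, 0, 0, 0, 0, 1.2, -3, 0, 0, 0, 0, 1.2, -3, 0, 0, 0, 0]}}

```text
clock: 1.6
position: [371.7, -120.1, 231.0]
tool_rot: [180.0, 0.0, -5.3]
contact_force: [-0.4, 0.3, 0.1]
grip_width: -0.0
grip_force: 0.0
```

Emit:
{"method": "play_rows", "body": {"rows": [1.2, -3, 0, 0, 0, 0, 1.2, -3, 0, 0, 0, 0, 1.2, -3, 0, 0, 0, 0, 1.2, -3, 0, 0, 0, 0, 0, 0, 2.5, 0, 0, 0, 0, 0, 3, 0, 0, 0, 0, 0, 3, 0, 0, 0, 0, 0, 2.1, 0, 0, 0]}}

```text
clock: 2.27
position: [428.8, -6.0, 122.1]
tool_rot: [-180.0, 0.2, -5.2]
contact_force: [-0.5, 0.2, -0.1]
grip_width: -0.3
grip_force: 0.0
```

```bash
cat > st.py <<'E'
from h import *
# stand frame coordinates (X, outward Y') of TCP
s=get_state(); a=np.radians(-5.3); H=np.array([624,130]); d=s["position"][:2]-H
print("TCP X,Y' rel hinge",(d@[np.cos(a),np.sin(a)]).round(1),(d@[np.sin(a),-np.cos(a)]).round(1),"z",s["position"][2].round(1),s["contact_force"].round(1),s["clock"])
E
python3 st.py
```

```text
TCP X,Y' rel hinge -181.8 153.5 z 122.1 [-0.5  0.2 -0.1] 2.2667
```

Emit:
{"method": "play_rows", "body": {"rows": [0.3, 0.2, 0, 0, 0, 0, 0.3, 0.2, 0, 0, 0, 0, 0.3, 0.2, 0, 0, 0, 0, 0.3, 0.2, 0, 0, 0, 0, 0.3, 0.3, 0, 0, 0, 0, 0.4, 0.3, 0, 0, 0, 0, 0.4, 0.3, 0, 0, 0, 0, 0.5, 0.4, 0, 0, 0, 0, 0.5, 0.4, 0, 0, 0, 0, 0.5, 0.4, 0, 0, 0, 0]}}

```text
clock: 3.1
position: [466.1, -39.6, 125.3]
tool_rot: [180.0, -0.0, -5.3]
contact_force: [-0.9, 0.7, 0.8]
grip_width: -0.2
grip_force: 0.0
```

Emit:
{"method": "play_rows", "body": {"rows": [0.6, 0.4, 0, 0, 0, 0, 0.6, 0.4, 0, 0, 0, 0, 0.6, 0.4, 0, 0, 0, 0, 0.6, 0.4, 0, 0, 0, 0, 0.6, 0.3, 0, 0, 0, 0, 0.6, 0.3, 0, 0, 0, 0, 0.6, 0.3, 0, 0, 0, 0, 0.6, 0.3, 0, 0, 0, 0]}}

```text
clock: 3.77
position: [511.4, -71.7, 125.3]
tool_rot: [180.0, 0.0, -5.3]
contact_force: [-0.5, 0.4, -0.3]
grip_width: -0.2
grip_force: 0.0
```

```bash
python3 st.py
```

```text
TCP X,Y' rel hinge -93.5 211.2 z 125.3 [-0.5  0.4 -0.3] 3.7667
```

Emit:
{"method": "play_rows", "body": {"rows": [0.6, 0.3, 0, 0, 0, 0, 0.6, 0.3, 0, 0, 0, 0, 0.6, 0.3, 0, 0, 0, 0, 0.6, 0.2, 0, 0, 0, 0, 0.6, 0.2, 0, 0, 0, 0, 0.6, 0.2, 0, 0, 0, 0, 0.6, 0.1, 0, 0, 0, 0, 0.5, 0.1, 0, 0, 0, 0, 0.5, 0.1, 0, 0, 0, 0, 0.4, 0, 0, 0, 0, 0]}}

```text
clock: 4.6
position: [565.4, -94.7, 125.3]
tool_rot: [180.0, -0.0, -5.3]
contact_force: [-0.8, 0.3, 0.7]
grip_width: -0.3
grip_force: 0.0
```

Emit:
{"method": "play_rows", "body": {"rows": [0.3, 0, 0, 0, 0, 0, 0.2, 0, 0, 0, 0, 0, 0.2, 0, 0, 0, 0, 0, 0, 0, 0, 0, 0, 0]}}

```text
clock: 4.93
position: [572.2, -95.0, 125.3]
tool_rot: [180.0, -0.0, -5.3]
contact_force: [0.1, -1.1, -0.6]
grip_width: -0.2
grip_force: 0.0
```

```bash
python3 st.py
```

```text
TCP X,Y' rel hinge -30.8 228.8 z 125.3 [ 0.1 -1.1 -0.6] 4.9333
```

Creeping on in 1 mm rows until the stop pushes back.

Emit:
{"method": "play_rows", "body": {"rows": [0.1, 0, 0, 0, 0, 0, 0.1, 0, 0, 0, 0, 0, 0.1, 0, 0, 0, 0, 0, 0.1, 0, 0, 0, 0, 0, 0, 0, 0, 0, 0, 0]}}

```text
clock: 5.35
position: [576.0, -95.5, 125.3]
tool_rot: [180.0, -0.0, -5.3]
contact_force: [-0.4, -0.3, 0.7]
grip_width: -0.1
grip_force: 0.0
```

Emit:
{"method": "play_rows", "body": {"rows": [0.1, 0, 0, 0, 0, 0, 0.1, 0, 0, 0, 0, 0, 0.1, 0, 0, 0, 0, 0, 0, 0, 0, 0, 0, 0]}}

```text
clock: 5.68
position: [579.0, -95.7, 125.3]
tool_rot: [180.0, -0.0, -5.3]
contact_force: [-0.4, -0.3, 0.6]
grip_width: -0.1
grip_force: 0.0
```

Emit:
{"method": "play_rows", "body": {"rows": [0.1, 0, 0, 0, 0, 0, 0.1, 0, 0, 0, 0, 0, 0.1, 0, 0, 0, 0, 0, 0, 0, 0, 0, 0, 0]}}

```text
clock: 6.02
position: [582.0, -96.0, 125.3]
tool_rot: [180.0, -0.0, -5.3]
contact_force: [-0.3, -0.2, 0.2]
grip_width: 0.0
grip_force: 0.0
```

Emit:
{"method": "play_rows", "body": {"rows": [0.1, 0, 0, 0, 0, 0, 0.1, 0, 0, 0, 0, 0, 0, 0, 0, 0, 0, 0]}}

```text
clock: 6.27
position: [583.5, -96.2, 125.2]
tool_rot: [180.0, 0.1, -5.3]
contact_force: [-1.7, 0.7, 0.8]
grip_width: -0.4
grip_force: 0.0
```

```bash
cat > g.py <<'E'
from h import *
import sys
im,d,K,W=snap("top"); P=pts(d,K,W); hsv=cv2.cvtColor(im,cv2.COLOR_RGB2HSV)
x,y,h=P[...,0],P[...,1],P[...,2]
w=(h>172)&(h<184)&(x>560)&(x<660)&(y>-145)&(y<100)&(hsv[...,1]<60)
b=P[w][:,:2].astype(np.float32); l=cv2.fitLine(b,cv2.DIST_HUBER,0,.01,.01).ravel(); print("guard",len(b),l,"angle",np.degrees(np.arctan2(l[0],l[1])), b[b[:,1].argmin()])
cv2.imwrite("pics/"+sys.argv[1],im[:,:,::-1])
E
python3 st.py; python3 g.py g1.png
```

```text
TCP X,Y' rel hinge -19.5 229.0 z 125.2 [-1.7  0.7  0.8] 6.2667
guard 322 [1.5215772e-01 9.8835623e-01 6.1210083e+02 2.8221617e+01] angle 8.751989 [ 568.09204 -130.19641]
```

View pics/g1.png

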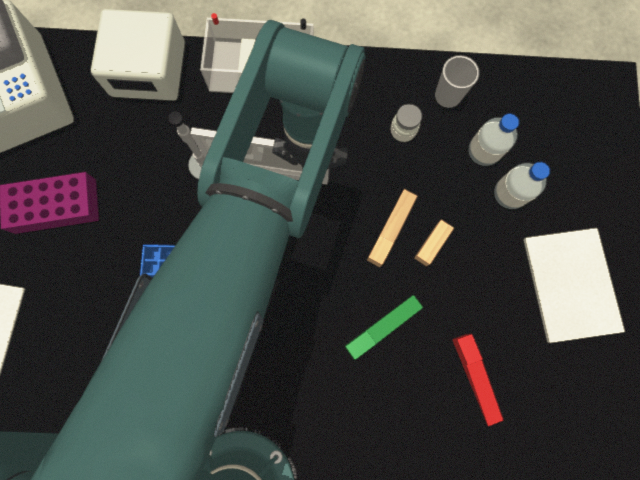

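The arm hides most of the guard, which shows at (270,150) and (325,180). The lag suggests the stop has just been met, so I'll press on gently.

Emit:
{"method": "play_rows", "body": {"rows": [0.1, 0, 0, 0, 0, 0, 0, 0, 0, 0, 0, 0, 0, 0, 0, 0, 0, 0]}}

```text
clock: 6.57
position: [583.4, -96.2, 125.2]
tool_rot: [180.0, 0.2, -5.3]
contact_force: [-5.9, 0.3, 2.2]
grip_width: 0.1
grip_force: 0.0
```

Emit:
{"method": "play_rows", "body": {"rows": [0.1, 0, 0, 0, 0, 0, 0, 0, 0, 0, 0, 0, 0, 0, 0, 0, 0, 0]}}

```text
clock: 6.82
position: [583.3, -96.3, 125.1]
tool_rot: [180.0, 0.3, -5.3]
contact_force: [-9.0, 0.9, 3.5]
grip_width: -0.1
grip_force: 0.0
```

The guard is on its stop: 9 N and no further travel. Backing off square, then rising and moving towards the wedge.

Emit:
{"method": "play_rows", "body": {"rows": [-0.3, 0, 0, 0, 0, 0, -0.6, 0, 0, 0, 0, 0, -1.5, 0, 0, 0, 0, 0, -2.5, 0, 0, 0, 0, 0, -2, 0, -2, 0, 0, 0, 0, 0, -3, 0, 0, 0, 0, 0, -3, 0, 0, 0, 0, 3, -1, 0, 0, 0, 0, 3, 0, 0, 0, 0, 0, 3, 0, 0, 0, 0], "hand": 1}}

```text
clock: 7.65
position: [509.6, -180.5, 217.7]
tool_rot: [179.9, -0.3, -5.2]
contact_force: [0.7, -0.4, -0.5]
grip_width: -0.1
grip_force: 0.0
```

Emit:
{"method": "play_rows", "body": {"rows": [-0.5, 3, 0, 0, 0, 0, -0.5, 3, 0, 0, 0, 0, -0.5, 1.5, 0, 0, 0, 0, 0, 0, 0, 0, 0, 0.1, 0, 0, 0, 0, 0, 0.1, 0, 0, 0, 0, 0, 0.1, 0, 0, 0, 0, 0, 0.04], "hand": 0}}

```text
clock: 8.23
position: [487.0, -253.2, 215.4]
tool_rot: [-180.0, -0.1, -25.0]
contact_force: [0.2, -1.1, -0.1]
grip_width: 83.2
grip_force: 0.0
```

```bash
python3 st.py; python3 g.py g2.png; python3 - <<'E'
from h import *
s=get_state(); print(s["position"],s["tool_rot"])
for n in("scene","wrist"):
    im,d,K,W=snap(n); cv2.imwrite(f"pics/{n}2.png",im[:,:,::-1]); np.savez(n+"2.npz",im=im,d=d,K=K,W=W)
    P=pts(d,K,W); hsv=cv2.cvtColor(im,cv2.COLOR_RGB2HSV); m=cv2.inRange(hsv,(8,60,120),(25,200,255))
    k,l,st,c=cv2.connectedComponentsWithStats(m)
    for i in range(1,k):
        q=P[(l==i)&(P[...,2]>2)&(P[...,2]<45)]
        if st[i,4]>300 and len(q)>100:
            t=q[q[:,2]>31.5]; print(n,c[i].round(),cv2.minAreaRect(q[:,:2].astype(np.float32)),"tail",len(t),cv2.minAreaRect(t[:,:2].astype(np.float32)) if len(t)>20 else 0)
    if n=="scene":
        x,y,h=P[...,0],P[...,1],P[...,2]
        w=(h>20)&(h<185)&(x>560)&(x<660)&(y>-160)&(y<90)&(hsv[...,1]<60); b=P[w]
        print("guard end y",np.sort(b[:,1])[:200:20])
        t=b[(b[:,2]>172)][:,:2].astype(np.float32); print(cv2.minAreaRect(t))
E
```

```text
TCP X,Y' rel hinge -101.0 394.3 z 215.4 [ 0.2 -1.1 -0.1] 8.2333
guard 965 [ 9.4910555e-02  9.9548578e-01  6.0910541e+02 -1.4650949e+01] angle 5.4461713 [ 598.79297 -128.5501 ]
[ 487.0662529  -253.13552454  215.44362239] [-1.79996609e+02 -7.89774862e-02 -2.49719316e+01]
scene [269. 317.] ((505.00128173828125, -261.5890197753906), (32.46742248535156, 191.98619079589844), 65.32776641845703) tail 322 ((461.2280578613281, -240.6821746826172), (29.035783767700195, 51.976768493652344), 65.08049774169922)
scene [222. 325.] ((483.86761474609375, -351.9124450683594), (38.12952423095703, 90.7665023803711), 58.52655792236328) tail 118 ((486.59527587890625, -348.5343322753906), (28.480518341064453, 87.49879455566406), 58.15186309814453)
guard end y [-128.72415839 -128.12720484 -127.93676004 -127.77117917 -127.61489951
 -127.45842972 -127.34860123 -127.23152179 -127.08838289 -126.92962387]
((611.1441040039062, -19.28612518310547), (219.44349670410156, 14.390958786010742), 84.48871612548828)
wrist [417. 179.] ((484.8281555175781, -348.4197082519531), (30.703365325927734, 90.01785278320312), 58.77653503417969) tail 155 ((467.169189453125, -336.8171081542969), (28.280948638916016, 42.405174255371094), 57.09969711303711)
wrist [324. 206.] ((487.0387268066406, -252.04971313476562), (32.17708969116211, 134.24839782714844), 65.13909149169922) tail 1498 ((460.62457275390625, -240.7280731201172), (29.777477264404297, 50.238582611083984), 66.0347900390625)
```

View pics/wrist2.png

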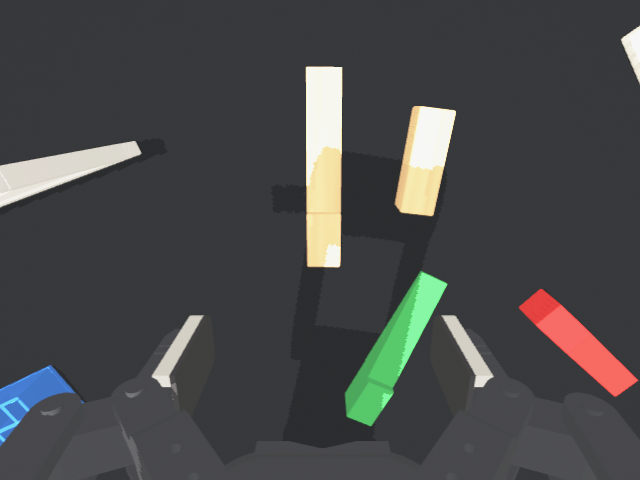

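The wrist view shows the wedge straight ahead: tip at (324,68), step at (324,213), tail end at (324,267). The block is clear to its right at (425,160), and the guard end is at (138,148). The guard line is at 5.45°, so it is on its stop. Tail centre is (460.7,-240.7) and its size checks out at 30 x 50. Now to go above it and descend with a part-closed hand.

Emit:
{"method": "play_rows", "body": {"rows": [-1.5, 0, 2, 0, 0, 0, -1.4, 0, 3, 0, 0, 0, 0, 0, 3, 0, 0, 0, 0, 0, 3, 0, 0, 0, 0, 0, 3, 0, 0, 0, 0, 0, 2, 0, 0, 0, 0, 0, 0, 0, 0, 0], "hand": 0.3}}

```text
clock: 8.97
position: [457.3, -238.4, 49.9]
tool_rot: [-179.9, 0.6, -24.7]
contact_force: [-0.0, 0.7, -0.7]
grip_width: 59.7
grip_force: 0.0
```

Emit:
{"method": "play_rows", "body": {"rows": [0, 0, 1, 0, 0, 0, 0, 0, 1, 0, 0, 0, 0, 0, 1, 0, 0, 0, 0, 0, 0, 0, 0, 0, 0, 0, 0, 0, 0, 0, 0, 0, 0, 0, 0, 0]}}

```text
clock: 9.47
position: [461.1, -241.2, 26.0]
tool_rot: [180.0, -0.1, -24.8]
contact_force: [0.4, 0.2, 0.1]
grip_width: 59.8
grip_force: 0.0
```

Emit:
{"method": "play_rows", "body": {"rows": [0, 0, 0.6, 0, 0, 0, 0, 0, 0.6, 0, 0, 0, 0, 0, 0.5, 0, 0, 0, 0, 0, 0, 0, 0, 0, 0, 0, 0, 0, 0, 0]}}

```text
clock: 9.88
position: [460.1, -240.5, 7.6]
tool_rot: [-180.0, 0.1, -24.8]
contact_force: [0.1, 0.9, 0.1]
grip_width: 59.8
grip_force: 0.0
```

Emit:
{"method": "play_rows", "body": {"rows": [0, 0, 0, 0, 0, 0, 0, 0, 0, 0, 0, 0, 0, 0, 0, 0, 0, 0, 0, 0, 0, 0, 0, 0, 0, 0, 0, 0, 0, 0, 0, 0, 0, 0, 0, 0, 0, 0, 0, 0, 0, 0, 0, 0, 0, 0, 0, 0], "hand": 1}}

```text
clock: 10.55
position: [461.0, -241.1, 8.8]
tool_rot: [180.0, -0.1, -24.8]
contact_force: [-0.0, -0.3, 3.0]
grip_width: 28.8
grip_force: 60.2
```

Emit:
{"method": "play_rows", "body": {"rows": [0, 0, -0.5, 0, 0, 0, 0, 0, -0.5, 0, 0, 0, 0, 0, 0, 0, 0, -0.068, 0, 0, 0, 0, 0, -0.068, 0, 0, 0, 0, 0, -0.068, 0, 0, 0, 0, 0, -0.068, 0, 0, 0, 0, 0, -0.068, -1.7, 0, 0, 0, 0, 0, -1.7, 0, 0, 0, 0, 0, -1.5, 0, 0, 0, 0, 0], "hand": 1}}

```text
clock: 11.38
position: [410.7, -235.8, 18.0]
tool_rot: [-180.0, 0.1, -5.3]
contact_force: [-0.3, 0.3, -1.2]
grip_width: 28.8
grip_force: 59.9
```

Emit:
{"method": "play_rows", "body": {"rows": [0, -1.5, 0, 0, 0, 0, 0, -2.2, 0, 0, 0, 0, 0, -2.2, 0, 0, 0, 0, 0, -2.2, 0, 0, 0, 0, 0, -2.2, 0, 0, 0, 0, 0, -2.2, 0, 0, 0, 0, 0, -2.2, 0, 0, 0, 0, 0, -2, 0, 0, 0, 0, 0, -1.3, 0, 0, 0, 0, 0, 0, 0, 0, 0, 0]}}

```text
clock: 12.22
position: [427.9, -54.8, 18.2]
tool_rot: [-179.9, 0.1, -5.1]
contact_force: [1.1, 0.4, -1.4]
grip_width: 29.5
grip_force: 59.8
```

Emit:
{"method": "play_rows", "body": {"rows": [0, 0, 0, 0, 0, 0, 0, 0, 0, 0, 0, 0]}}

```text
clock: 12.38
position: [428.3, -57.6, 18.3]
tool_rot: [180.0, 0.0, -5.3]
contact_force: [-0.4, 0.7, -0.9]
grip_width: 29.6
grip_force: 59.8
```

```bash
cat > w.py <<'E'
from h import *
import sys
for n in("top","scene"):
    im,d,K,W=snap(n); P=pts(d,K,W); hsv=cv2.cvtColor(im,cv2.COLOR_RGB2HSV); m=cv2.inRange(hsv,(8,60,100),(25,200,255))
    x,y,h=P[...,0],P[...,1],P[...,2]
    w=(m>0)&(x>380)&(x<640)&(y>-120)&(y<0)&(h<60)
    q=P[w]
    if len(q)>30:
        b=q[:,:2].astype(np.float32); l=cv2.fitLine(b,cv2.DIST_HUBER,0,.01,.01).ravel(); print(n,len(q),cv2.minAreaRect(b),l,"yaw",np.degrees(np.arctan2(l[1],l[0])),"tipx",b[:,0].max(),"h",np.percentile(q[:,2],[1,99]).round(1))
    cv2.imwrite(f"pics/{n}{sys.argv[1]}.png",im[:,:,::-1])
E
python3 w.py 3; python3 st.py
```

```text
top 107 ((490.0019836425781, -64.20428466796875), (32.11710739135742, 176.35845947265625), 85.11640167236328) [ 9.8410934e-01 -1.7756358e-01  5.3713812e+02 -6.7523468e+01] yaw -10.227877 tipx 578.2353 h [-1.6 44.5]
scene 833 ((477.423095703125, -53.297325134277344), (48.26383972167969, 137.59603881835938), 84.05242919921875) [ 9.7611845e-01 -2.1723913e-01  4.8033624e+02 -6.6351570e+01] yaw -12.546925 tipx 543.50525 h [-0.5 47.7]
TCP X,Y' rel hinge -177.5 205.1 z 18.3 [ 0.2 -0.1 -0.9] 12.4833
```

View pics/scene3.png

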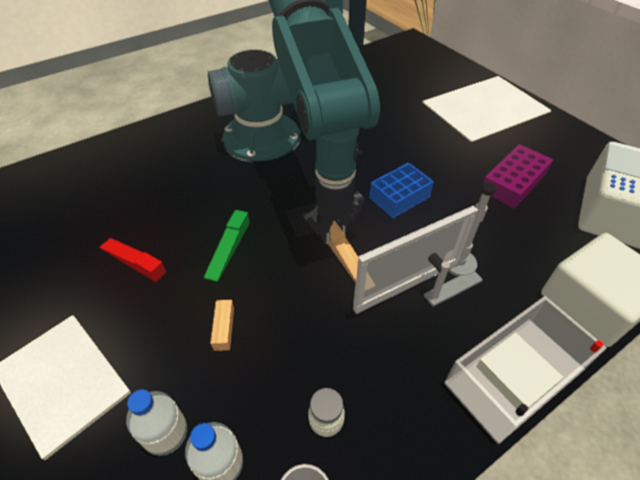

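The wedge is held square with its tip (372,287) just before the guard's outer end (360,300), and the rest is undisturbed. Lowering it to the bench.

Emit:
{"method": "play_rows", "body": {"rows": [0, 0, 0.4, 0, 0, 0, 0, 0, 0.3, 0, 0, 0, 0, 0, 0.2, 0, 0, 0, 0, 0, 0, 0, 0, 0, 0, 0, 0, 0, 0, 0]}}

```text
clock: 12.9
position: [428.3, -57.2, 9.1]
tool_rot: [180.0, 0.0, -5.3]
contact_force: [-0.6, -0.1, -1.0]
grip_width: 29.2
grip_force: 59.9
```

Emit:
{"method": "play_rows", "body": {"rows": [0, 0, 0.05, 0, 0, 0, 0, 0, 0, 0, 0, 0, 0, 0, 0.03, 0, 0, 0, 0, 0, 0, 0, 0, 0]}}

```text
clock: 13.23
position: [428.5, -57.1, 8.8]
tool_rot: [180.0, -0.0, -5.3]
contact_force: [-1.2, -0.5, 2.9]
grip_width: 28.9
grip_force: 60.2
```

Emit:
{"method": "play_rows", "body": {"rows": [0.3, 0, 0, 0, 0, 0, 0.5, 0, 0, 0, 0, 0, 0.5, 0, 0, 0, 0, 0, 0.5, 0, 0, 0, 0, 0, 0.5, 0, 0, 0, 0, 0, 0.5, 0, 0, 0, 0, 0, 0.5, 0, 0, 0, 0, 0, 0.5, 0, 0, 0, 0, 0, 0.5, 0, 0, 0, 0, 0, 0.2, 0, 0, 0, 0, 0]}}

```text
clock: 14.07
position: [474.1, -61.3, 8.8]
tool_rot: [180.0, -0.0, -5.3]
contact_force: [-4.6, -0.1, 6.6]
grip_width: 29.1
grip_force: 60.7
```

Emit:
{"method": "play_rows", "body": {"rows": [0.1, 0, 0, 0, 0, 0, 0.1, 0, 0, 0, 0, 0, 0.1, 0, 0, 0, 0, 0, 0.1, 0, 0, 0, 0, 0, 0.1, 0, 0, 0, 0, 0]}}

```text
clock: 14.48
position: [478.3, -61.7, 8.8]
tool_rot: [180.0, 0.0, -5.3]
contact_force: [-5.4, 0.5, 6.8]
grip_width: 28.9
grip_force: 60.7
```

Emit:
{"method": "play_rows", "body": {"rows": [0, 0, -0.03, 0, 0, 0, 0.1, 0, 0, 0, 0, 0, 0.1, 0, 0, 0, 0, 0, 0.1, 0, 0, 0, 0, 0]}}

```text
clock: 14.82
position: [481.3, -62.0, 8.8]
tool_rot: [180.0, 0.0, -5.3]
contact_force: [-2.3, 0.7, 4.6]
grip_width: 29.5
grip_force: 60.6
```

Emit:
{"method": "play_rows", "body": {"rows": [0.1, 0, 0, 0, 0, 0, 0.1, 0, 0, 0, 0, 0, 0.1, 0, 0, 0, 0, 0]}}

```text
clock: 15.07
position: [484.2, -62.2, 8.8]
tool_rot: [180.0, 0.0, -5.3]
contact_force: [-3.0, 0.7, 5.4]
grip_width: 28.8
grip_force: 60.6
```

Emit:
{"method": "play_rows", "body": {"rows": [0.1, 0, 0, 0, 0, 0, 0.1, 0, 0, 0, 0, 0, 0.1, 0, 0, 0, 0, 0]}}

```text
clock: 15.32
position: [487.2, -62.5, 8.8]
tool_rot: [180.0, -0.0, -5.3]
contact_force: [-3.7, 0.1, 5.3]
grip_width: 28.8
grip_force: 60.6
```

Emit:
{"method": "play_rows", "body": {"rows": [0.1, 0, 0, 0, 0, 0, 0.1, 0, 0, 0, 0, 0, 0.1, 0, 0, 0, 0, 0]}}

```text
clock: 15.57
position: [490.2, -62.8, 8.8]
tool_rot: [180.0, 0.0, -5.3]
contact_force: [-2.6, 0.2, 5.2]
grip_width: 29.0
grip_force: 60.6
```

Emit:
{"method": "play_rows", "body": {"rows": [0.1, 0, 0, 0, 0, 0, 0.1, 0, 0, 0, 0, 0]}}

```text
clock: 15.73
position: [492.2, -63.0, 8.8]
tool_rot: [180.0, 0.0, -5.3]
contact_force: [-3.7, 0.3, 4.7]
grip_width: 28.9
grip_force: 60.6
```

Emit:
{"method": "play_rows", "body": {"rows": [0.1, 0, 0, 0, 0, 0, 0.1, 0, 0, 0, 0, 0]}}

```text
clock: 15.9
position: [494.2, -63.1, 8.8]
tool_rot: [180.0, 0.0, -5.3]
contact_force: [-2.4, 0.2, 4.5]
grip_width: 29.5
grip_force: 60.6
```

Emit:
{"method": "play_rows", "body": {"rows": [0.1, 0, 0, 0, 0, 0, 0.1, 0, 0, 0, 0, 0]}}

```text
clock: 16.07
position: [496.2, -63.3, 8.8]
tool_rot: [180.0, -0.0, -5.3]
contact_force: [-2.9, 0.1, 5.5]
grip_width: 29.1
grip_force: 60.6
```

Emit:
{"method": "play_rows", "body": {"rows": [0.1, 0, 0, 0, 0, 0, 0.1, 0, 0, 0, 0, 0]}}

```text
clock: 16.23
position: [498.2, -63.5, 8.8]
tool_rot: [180.0, 0.0, -5.3]
contact_force: [-4.3, -0.3, 5.3]
grip_width: 29.1
grip_force: 60.6
```

Emit:
{"method": "play_rows", "body": {"rows": [0.1, 0, 0, 0, 0, 0, 0.1, 0, 0, 0, 0, 0]}}

```text
clock: 16.4
position: [500.2, -63.7, 8.8]
tool_rot: [180.0, -0.0, -5.3]
contact_force: [-2.8, 0.8, 5.6]
grip_width: 29.0
grip_force: 60.6
```

Emit:
{"method": "play_rows", "body": {"rows": [0.1, 0, 0, 0, 0, 0, 0.1, 0, 0, 0, 0, 0]}}

```text
clock: 16.57
position: [502.2, -63.9, 8.8]
tool_rot: [180.0, -0.0, -5.3]
contact_force: [-3.3, -0.2, 5.0]
grip_width: 28.9
grip_force: 60.6
```

Emit:
{"method": "play_rows", "body": {"rows": [0.1, 0, 0, 0, 0, 0, 0.1, 0, 0, 0, 0, 0]}}

```text
clock: 16.73
position: [504.1, -64.1, 8.8]
tool_rot: [180.0, 0.0, -5.3]
contact_force: [-3.9, 1.3, 4.6]
grip_width: 29.2
grip_force: 60.6
```

Emit:
{"method": "play_rows", "body": {"rows": [0.1, 0, 0, 0, 0, 0, 0.1, 0, 0, 0, 0, 0]}}

```text
clock: 16.9
position: [506.2, -64.2, 8.8]
tool_rot: [180.0, -0.0, -5.3]
contact_force: [-3.3, 0.9, 6.0]
grip_width: 28.9
grip_force: 60.6
```

Emit:
{"method": "play_rows", "body": {"rows": [0.1, 0, 0, 0, 0, 0, 0.1, 0, 0, 0, 0, 0]}}

```text
clock: 17.07
position: [508.2, -64.5, 8.8]
tool_rot: [180.0, -0.0, -5.3]
contact_force: [-2.9, 0.7, 5.1]
grip_width: 29.2
grip_force: 60.6
```

Emit:
{"method": "play_rows", "body": {"rows": [0.1, 0, 0, 0, 0, 0, 0.1, 0, 0, 0, 0, 0]}}

```text
clock: 17.23
position: [510.1, -64.6, 8.8]
tool_rot: [180.0, -0.0, -5.3]
contact_force: [-3.6, 0.4, 5.4]
grip_width: 28.9
grip_force: 60.6
```

Emit:
{"method": "play_rows", "body": {"rows": [0.1, 0, 0, 0, 0, 0, 0.1, 0, 0, 0, 0, 0]}}

```text
clock: 17.4
position: [512.1, -64.8, 8.8]
tool_rot: [180.0, 0.0, -5.3]
contact_force: [-4.9, -0.0, 6.4]
grip_width: 29.1
grip_force: 60.6
```

Perhaps the first touch; 1 mm at a time from here.

Emit:
{"method": "play_rows", "body": {"rows": [0.1, 0, 0, 0, 0, 0, 0, 0, 0, 0, 0, 0]}}

```text
clock: 17.57
position: [512.3, -64.8, 8.8]
tool_rot: [180.0, 0.1, -5.3]
contact_force: [-5.0, 0.9, 6.5]
grip_width: 29.3
grip_force: 60.8
```

Emit:
{"method": "play_rows", "body": {"rows": [0.1, 0, 0, 0, 0, 0, 0, 0, 0, 0, 0, 0]}}

```text
clock: 17.73
position: [512.5, -64.8, 8.8]
tool_rot: [180.0, 0.2, -5.3]
contact_force: [-8.6, 0.7, 8.7]
grip_width: 29.0
grip_force: 61.1
```

Emit:
{"method": "play_rows", "body": {"rows": [0.1, 0, 0, 0, 0, 0, 0, 0, 0, 0, 0, 0]}}

```text
clock: 17.9
position: [512.7, -64.8, 8.8]
tool_rot: [180.0, 0.3, -5.3]
contact_force: [-11.0, -0.0, 10.1]
grip_width: 28.9
grip_force: 61.4
```

Emit:
{"method": "play_rows", "body": {"rows": [0.1, 0, 0, 0, 0, 0, 0, 0, 0, 0, 0, 0]}}

```text
clock: 18.07
position: [512.8, -64.9, 8.8]
tool_rot: [180.0, 0.4, -5.3]
contact_force: [-13.8, 0.9, 13.8]
grip_width: 29.0
grip_force: 61.6
```

Emit:
{"method": "play_rows", "body": {"rows": [0.1, 0, 0, 0, 0, 0, 0, 0, 0, 0, 0, 0, 0, 0, 0, 0, 0, 0]}}

```text
clock: 18.32
position: [512.9, -64.8, 8.8]
tool_rot: [180.0, 0.6, -5.3]
contact_force: [-16.0, 1.7, 14.8]
grip_width: 29.1
grip_force: 61.9
```

Emit:
{"method": "play_rows", "body": {"rows": [0, 0, -0.05, 0, 0, 0, 0, 0, -0.05, 0, 0, 0, 0, 0, 0, 0, 0, 0]}}

```text
clock: 18.57
position: [512.9, -64.9, 8.8]
tool_rot: [180.0, 0.5, -5.3]
contact_force: [-14.0, 0.7, 9.7]
grip_width: 29.3
grip_force: 61.1
```

Emit:
{"method": "play_rows", "body": {"rows": [0.05, 0, -0.05, 0, 0, 0, 0, 0, 0, 0, 0, 0]}}

```text
clock: 18.73
position: [513.0, -64.8, 8.8]
tool_rot: [-180.0, 0.6, -5.3]
contact_force: [-14.2, 0.9, 8.3]
grip_width: 29.2
grip_force: 61.0
```

Emit:
{"method": "play_rows", "body": {"rows": [0.1, 0, -0.05, 0, 0, 0, 0, 0, 0, 0, 0, 0]}}

```text
clock: 18.9
position: [513.2, -64.9, 8.8]
tool_rot: [-180.0, 0.7, -5.3]
contact_force: [-13.8, -0.3, 6.7]
grip_width: 29.1
grip_force: 60.9
```

Emit:
{"method": "play_rows", "body": {"rows": [0.1, 0, -0.02, 0, 0, 0, 0, 0, 0, 0, 0, 0]}}

```text
clock: 19.07
position: [513.2, -64.9, 8.8]
tool_rot: [-180.0, 0.9, -5.3]
contact_force: [-17.6, 1.2, 8.9]
grip_width: 29.0
grip_force: 61.0
```

Emit:
{"method": "play_rows", "body": {"rows": [0.06, 0, -0.03, 0, 0, 0, 0, 0, 0, 0, 0, 0, 0, 0, 0, 0, 0, 0]}}

```text
clock: 19.32
position: [513.3, -64.9, 8.8]
tool_rot: [-180.0, 0.9, -5.3]
contact_force: [-18.1, 0.5, 9.6]
grip_width: 29.0
grip_force: 61.0
```

About 18 N level push with the travel stalled: jammed. I'll relax most of the push, then open.

Emit:
{"method": "play_rows", "body": {"rows": [-0.1, 0, -0.03, 0, 0, 0, -0.1, 0, -0.03, 0, 0, 0, -0.1, 0, -0.02, 0, 0, 0, 0, 0, 0, 0, 0, 0]}}

```text
clock: 19.65
position: [513.3, -64.9, 8.9]
tool_rot: [-180.0, 0.5, -5.3]
contact_force: [-6.2, -0.1, -3.5]
grip_width: 29.1
grip_force: 59.5
```

Emit:
{"method": "play_rows", "body": {"rows": [0, 0, 0, 0, 0, 0, 0, 0, 0, 0, 0, 0, 0, 0, 0, 0, 0, 0, 0, 0, 0, 0, 0, 0, 0, 0, 0, 0, 0, 0, 0, 0, 0, 0, 0, 0], "hand": 0.3}}

```text
clock: 20.15
position: [517.7, -65.3, 12.5]
tool_rot: [180.0, -0.1, -5.3]
contact_force: [0.6, -0.1, -0.0]
grip_width: 59.7
grip_force: 0.0
```

Emit:
{"method": "play_rows", "body": {"rows": [0, 0, -1, 0, 0, 0, 0, 0, -2, 0, 0, 0, 0, 0, -2, 0, 0, 0, -1, 0, -3, 0, 0, 0, -2, 0, -3, 0, 0, 0, -3, 0, -3, 0, 0, 0, -3, 0, -3, 0, 0, 0, -3, 0, -2, 0, 0, 0, 0, 0, 0, 0, 0, 0]}}

```text
clock: 20.9
position: [397.7, -54.4, 208.1]
tool_rot: [179.9, -0.6, -5.3]
contact_force: [1.5, -0.8, 0.9]
grip_width: 59.9
grip_force: 0.0
```

```bash
python3 w.py 4; python3 g.py g4.png; python3 st.py
```

```text
scene 670 ((552.141357421875, -66.8877182006836), (52.481571197509766, 181.1785430908203), 80.01873016357422) [ 9.9946254e-01 -3.2782000e-02  5.5214465e+02 -7.6350372e+01] yaw -1.8786067 tipx 639.94977 h [-1.  58.6]
guard 965 [ 9.3300655e-02  9.9563795e-01  6.0908527e+02 -1.4741172e+01] angle 5.35352 [ 597.8233  -128.54337]
TCP X,Y' rel hinge -207.0 204.3 z 201.5 [ 0.1  0.6 -0.3] 21.05
```

View pics/scene4.png

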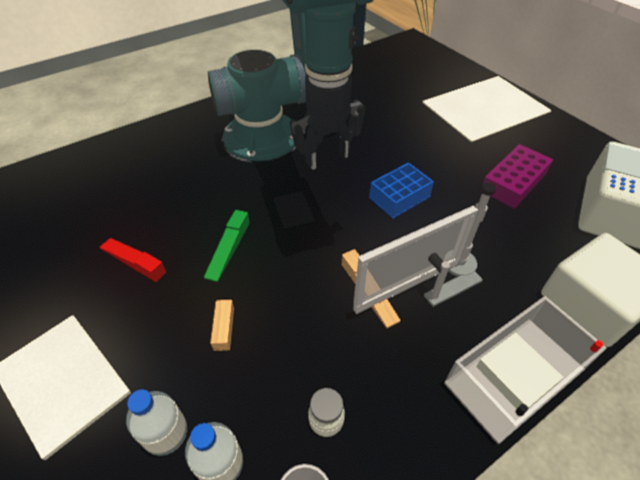

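The wedge passes squarely under the guard's outer end, tail at (352,263) and tip at (390,318). The guard is still on its stop (5.35°), the gripper is well clear, and everything else is where it was. Handing in.

```bash
python3 -c "
from bench import *
print(close_job())"
```

```text
the job is handed in; nothing more can be done
None
```

The guard is on its stop, the wedge is under its outer end and released, and the job is handed in; the jam force is only my estimate (about 10 N after an 18 N push), and no verdict came back.

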